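# Free the left-hand lock and run the carriage to its stop

## Robot

A 7-joint arm with a two-finger parallel gripper is mounted at the origin on the work surface. World frame = base frame: x ahead of the robot, y to its left, z up, the work surface at z = 0. Lengths are in m, angles in rad, forces in N, time in s.
With the tool pointing down it reaches from about 0.4 to 0.875 m from the base axis. Payload 19.3 kg.
Tool frame: the origin (TCP) lies between the finger pads; the fingertips stand 17 mm ahead of it and the grasp point (between the pads) lies 2 mm behind it; x points along the fingers, y is the direction in which the jaws open and shut, and the axes are right-handed (so a half turn about x gives the same grasp; the last joint's range is limited). The gripper opens to 85 mm and grips with 20 to 120 N. Pads are 22 mm wide; open, the fingers measure 114 mm over their backs; the gripper's body (76 mm by 85 mm) begins 54 mm behind the grasp point. The pads swing forward as they close: fully open they stand 13 mm farther back than shut.
Start: joints at [-0.07, 0.521, -0.036, 1.599, 0.021, 1.021, -0.113], TCP at [0.625, -0, 0.248] pointing down, gripper open.
Joint ranges: [-2.91, 2.91], [-0.3, 2.13], [-1.5, 1.42], [0.17, 2.43], [-1.26, 4.41], [0.16, 1.93], [-2.52, 2.52]. Speed limits (rad/s): [1.89, 1.89, 2.39, 2.39, 3.01, 3.01, 3.01].

## Interface

Orientations are given as [roll, pitch, yaw] about the fixed x, y, z axes, in that order (R = Rz(yaw) Ry(pitch) Rx(roll)).
In Python, from workcell import bot gives the robot as it stands.
- The arm moves only by the shell command python3 -m creep 'ROWS' [FORCE]. ROWS is JSON, a list of rows, each an object of numbers: "wx", "wy", "wz": the turn, a rotation vector about the tool's x, y, z in degrees; "tx", "ty", "tz": the shift along the tool's x, y, z in m; "claw": the closure, from 0 (fully open) to 1 (shut). A call has 1 to 8 rows; each row is the pose to reach, as a shift and turn from the pose measured when the call began, along the tool's axes at that moment; what a row does not reach only later rows make up. A row lasts 1/10 s, in which the tool goes at most 50 mm and 8.59 degrees, less where a joint would pass 70% of its speed; a pose out of reach is approached as far as the arm can. A call with a gripper value outside its range is refused whole. The fingers move at their own pace and stop on an object; FORCE is the grip in N (left out, the last holds). Time passes only in rows, so rows that repeat a pose let the fingers close. It gives the time, the measured TCP pose, the force and the opening at its end, in the units of the state.
- bot.observe(): the state, without advancing time (a new reading comes with each control period).
- bot.grab_frame(name): name is "scene" or "side" or "wrist"; returns the picture (400x640x3 uint8, blue, green, red); there is no depth.
- bot.get_calibration(name): a dict with "fx", "fy", "cx", "cy" (pixels), "R" (3x3) and "t" (3): a world point X has camera coordinates R X + t. Camera axes: x right, y down, z forward; pixel columns grow to the right and rows downward; lengths in m; the calibration is good to about 2 mm. A picture is of the moment at which its call begins: read the wrist's pose just before it. get_calibration takes no time and is no camera call; for the wrist camera it gives the pose at the moment of the call.
- bot.job_done(): hands the job in, once; it reports no verdict.
The state is a dict: "clock": time; "qpos": joint angles; "qd": joint speeds; "joint_efforts": joint torques, N m; "position": TCP position; "tool_rot": TCP orientation; "force": force on the tool from outside, world axes, zero at the start; "moment": the same for the moment, N m; "grip_width": finger opening in m.
Only numpy, scipy, OpenCV 4.12 (cv2) and the standard library are available. Lean on these libraries where they do the work, as an engineer would, in place of code of your own. Each camera call takes 0.05 s, during which the arm holds its last target.

## Task

Free the glass carriage of the cream bench instrument: its knurled lock knob has a left-hand thread, so unscrew it clockwise until the black line engraved on the knob points at the green line, and leave it there. Then take the carriage by its black post and slide it along its guide, away from the knob, until you feel it press against the stud of the brass end stop; be gentle, do not ram or force it, and let go of it there. Leave the other things on the bench where they are.

Things in the scene. Friction and masses are not known exactly. Their poses are not given: they have to be found in the camera images.
- instrument: Cream bench instrument, bolted down. Origin on the bench, z up. An aluminium guide (90 mm wide, top 37 mm above the bench) runs along its y axis from -110 to +170 mm. Knob axis at x = 0, y = -50 mm. A cream housing with a black eyepiece, 175 mm tall, stands from y = -180 to -350 mm. Base plate 130 mm wide in x, 20 mm thick, y = -285 to +175 mm.
- lock_knob (a joint): Knob angle in rad, 0 = tight (black line at the red line), starts at 0 to 0.45; grows turning clockwise seen from above, the knob climbing 2.5 mm per rad. At 2.40 the black line meets the green line; be within 0.2, never over 0.35 past it. Turning takes about 0.25 N m; a weak grip slips (20 to 30 N serves). Its flange sits in a recess of the carriage and blocks it up to about 1.5 rad.
- knob_top (a point): Centre of the top face of the lock knob, on its vertical axis. Bright knurled cylinder 44 mm in diameter and 38 mm tall below this point; 76.5 mm above the bench at angle 0 and 82.5 mm at the green line. Nothing within 35 mm beside it is higher than 37 mm above the bench.
- open_line (a point): Middle of the green line (20 mm long, 3 mm wide, on the guide beside the knob), 34.5 mm from the knob axis toward the instrument's +x, 38 mm above the bench. The red line lies 2.4 rad anticlockwise from it around the knob.
- carriage: Dark steel bar, 50 mm wide, 12 mm thick, 191 mm long, 0.25 to 0.5 kg, lying loose in the guide with 1.5 mm play each side and 1 mm under the lips; slides toward the instrument's +y. Origin on its underside, at the knob axis while locked, 20 mm above the bench; its axes are the instrument's. It carries a flat glass plate and the black post.
- post_top (a point): Centre of the top of the round upright black post on the carriage, 18 mm in diameter and 34 mm tall below this point, 97 mm in +y from the carriage origin, 72 mm above the bench. Bar top is 40 mm below this point.
- carriage_nose (a point): Middle of the carriage's front end face (its +y end), 6 mm above its underside.
- end_stop: Brass block 40 x 16 x 24 mm, fixed in the guide beyond the carriage. Origin at the foot of its face toward the carriage, 20 mm above the bench; axes as the instrument's. A steel stud of 10 mm diameter sticks out of that face by 3 to 17 mm: not measured, to be felt. It is rigid: over 12 N between carriage and stop is ramming; a push of 2 N or more kept up for 0.3 s counts as pressed.
- drop_bottle: Amber bottle, 36 mm in diameter, 75 mm tall, standing near; leave alone. Origin under its centre.
- spare_eyepiece: Black eyepiece, 38 mm in diameter, 45 mm tall, standing near; leave alone. Origin under its centre.
- lens_ring: Brass ring, 40 mm in diameter, 12 mm tall, lying near; leave alone. Origin under its centre.

How it is judged:
By the outcome, as a careful person would: the job done as asked, in the order asked, and still so for the second after the job is handed in, with the robot touching nothing.
It also fails if it takes over 72 s, if anything falls off the work surface, if the arm or the gripper's body presses on something with over 40 N, if the wrist force passes 120 N, or if a joint passes its speed limit or range.

## Working session

There is one attempt and no reset: what is moved stays moved. The work goes in short steps, Python scripts to look and compute and a shell command to move; the robot and the scene stay as the last step left them, time stands still between calls to the robot, and variables do not carry over. Pictures are saved under pics/ and viewed, and the job is handed in when it is done.

```bash
ls; mkdir -p pics
python3 - <<'E'
from workcell import bot
import cv2
print(bot.observe())
for n in("scene","side","wrist"):
    c=bot.get_calibration(n);f=bot.grab_frame(n);cv2.imwrite(f"pics/{n}0.png",f);print(n,c)
E
```

```text
pics
{'clock': 0.0, 'qpos': array([-0.07020266,  0.52201643, -0.03631496,  1.59999421,  0.0212303 ,
        1.02106663, -0.11280421]), 'qd': array([ 0.00078974, -0.00056527, -0.00103127, -0.00077643,  0.00204588,
       -0.00025648, -0.00031523]), 'joint_efforts': array([-4.24098413e-03, -9.27110124e+01,  1.97758444e+00, -3.69928443e+01,
        1.76317629e-02,  8.19846697e-03, -6.58496788e-05]), 'position': array([ 6.24697228e-01, -4.76547071e-05,  2.47729296e-01]), 'tool_rot': array([-1.47157081,  1.56969732, -3.04237386]), 'force': array([-0.32874688, -0.37443629,  0.13240015]), 'moment': array([ 0.00670209, -0.00754524,  0.01583367]), 'grip_width': 0.08474412850507397}
scene {'fx': 438.0070701876729, 'fy': 438.0070701876729, 'cx': 324.59312335468036, 'cy': 199.13226164900357, 'R': array([[ 0.30063969,  0.95365214,  0.01278185],
       [ 0.78104393, -0.23848933, -0.57714228],
       [-0.54734464,  0.18349507, -0.81654358]]), 't': array([-0.24396237, -0.39233229,  1.15581844])}
side {'fx': 478.8259749257234, 'fy': 478.8259749257234, 'cx': 320.138318738325, 'cy': 197.48184555928427, 'R': array([[ 0.94863482, -0.316221  , -0.00981083],
       [-0.19293179, -0.55364478, -0.81009554],
       [ 0.2507375 ,  0.77037766, -0.5862158 ]]), 't': array([-0.51734593,  0.22727636,  0.52809352])}
wrist {'fx': 301.3506571900286, 'fy': 301.3506571900286, 'cx': 320.48180718250404, 'cy': 208.2492022395012, 'R': array([[ 9.99999087e-01,  3.27850021e-04, -1.31056598e-03],
       [ 7.29462530e-04, -9.47566340e-01,  3.19558288e-01],
       [-1.13708101e-03, -3.19558952e-01, -9.47565714e-01]]), 't': array([-0.62427116, -0.04292423,  0.38062604])}
```

View pics/scene0.png

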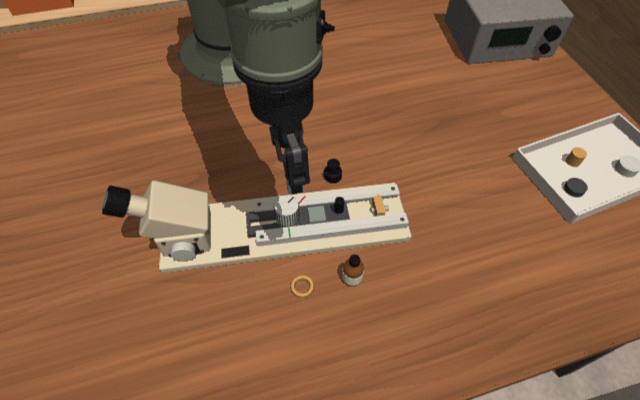

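View pics/side0.png

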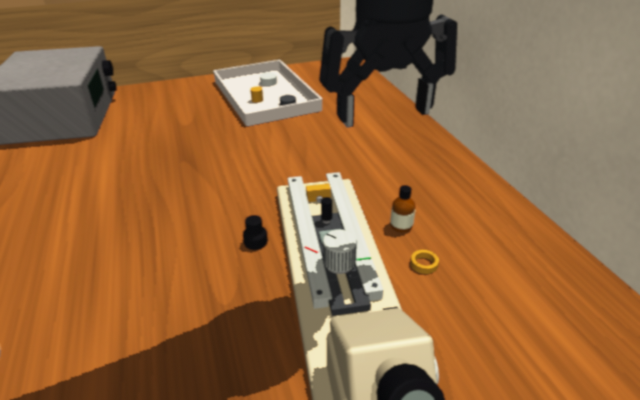

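View pics/wrist0.png

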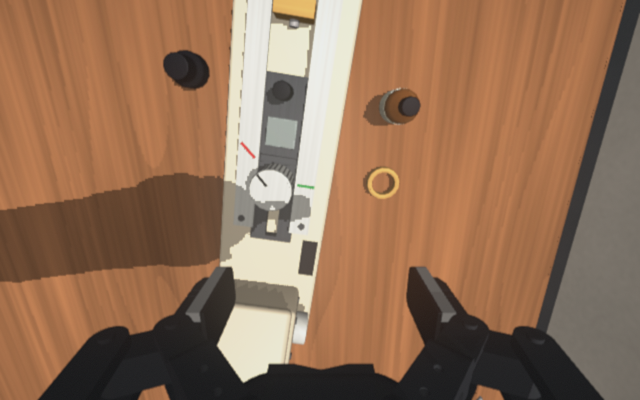

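The wrist view shows the knob at about (271,187), with its black line pointing up-left. The red line is at (248,150), the green line at (306,186), the post at (282,90) and the brass stop at (293,10). Next I'll measure these.

```bash
cat > h.py <<'E'
import numpy as np,cv2
from workcell import bot
def ray(c,uv,z):
    R=np.array(c["R"]);t=np.array(c["t"]);o=-R.T@t
    d=R.T@np.array([(uv[0]-c["cx"])/c["fx"],(uv[1]-c["cy"])/c["fy"],1.0])
    return o+d*(z-o[2])/d[2]
def proj(c,X):
    p=np.array(c["R"])@np.array(X)+np.array(c["t"]);return np.array([c["fx"]*p[0]/p[2]+c["cx"],c["fy"]*p[1]/p[2]+c["cy"]])
def tri(c1,u1,c2,u2):
    A=[];b=[]
    for c,u in((c1,u1),(c2,u2)):
        R=np.array(c["R"]);t=np.array(c["t"]);o=-R.T@t
        d=R.T@np.array([(u[0]-c["cx"])/c["fx"],(u[1]-c["cy"])/c["fy"],1.0]);d/=np.linalg.norm(d)
        P=np.eye(3)-np.outer(d,d);A.append(P);b.append(P@o)
    return np.linalg.lstsq(np.vstack(A),np.hstack(b),rcond=None)[0]
def blobs(f,mask,amin=6):
    n,l,s,c=cv2.connectedComponentsWithStats(mask.astype(np.uint8))
    return [(tuple(np.round(c[i],1)),tuple(int(v) for v in s[i])) for i in range(1,n) if s[i][4]>=amin]
def masks(f):
    h=cv2.cvtColor(f,cv2.COLOR_BGR2HSV);H,S,V=h[...,0],h[...,1],h[...,2]
    return {"green":(H>45)&(H<85)&(S>120)&(V>60),"red":((H<5)|(H>174))&(S>150)&(V>100)}
E
python3 - <<'E'
from h import *
for n in("scene","side","wrist"):
    f=cv2.imread(f"pics/{n}0.png");m=masks(f)
    for k in m: print(n,k,blobs(f,m[k]))
f=cv2.imread("pics/wrist0.png")
cv2.imwrite("pics/w0z.png",cv2.resize(f[120:250,210:340],None,fx=4.6,fy=4.6,interpolation=cv2.INTER_CUBIC))
cv2.imwrite("pics/w0t.png",cv2.resize(f[0:120,220:350],None,fx=4.6,fy=4.6,interpolation=cv2.INTER_CUBIC))
E
```

```text
scene green []
scene red []
side green []
side red []
wrist green []
wrist red [((np.float64(247.0), np.float64(149.3)), (242, 143, 12, 14, 17))]
```

View pics/w0z.png

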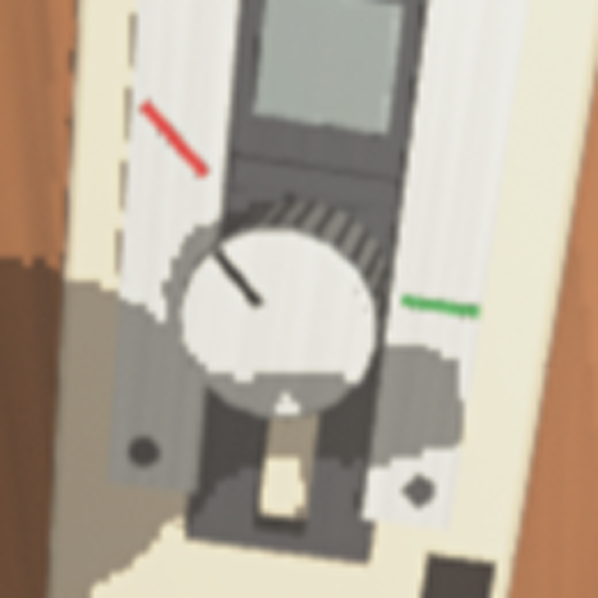

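View pics/w0t.png

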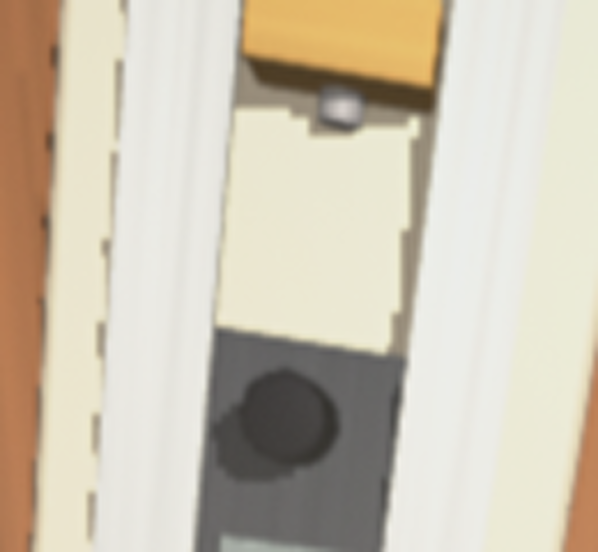

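The zoomed crops give the knob top centre at about (270.7,190) and the black line running from (257.2,174.8) to (266.1,185.7). The green line runs from (297.6,185.2) to (313.9,187.6), the red line from (241,142.4) to (255,158), and the post top is at about (282.7,90).

Run:
```python
from h import *
c=bot.get_calibration("wrist")
S=4.6;a=lambda x,y:(210+x/S,120+y/S);b=lambda x,y:(220+x/S,y/S)
g1=ray(c,a(403,300),.038);g2=ray(c,a(478,311),.038);r1=ray(c,a(143,103),.038);r2=ray(c,a(207,175),.038)
print("green",g1,g2,np.linalg.norm(g1-g2));print("red",r1,r2,np.linalg.norm(r1-r2))
k=ray(c,a(279,322),.077);print("knob",k)
# axis from line intersection
A=np.array([(g2-g1)[:2],-(r2-r1)[:2]]).T;s=np.linalg.solve(A,(r1-g1)[:2]);print("axis from lines",g1[:2]+s[0]*(g2-g1)[:2])
l1=ray(c,a(217,252),.077);l2=ray(c,a(260,304),.077)
ang=lambda v:np.degrees(np.arctan2(v[1],v[0]))
gm=(g1+g2)/2;rm=(r1+r2)/2
print("dist g",np.linalg.norm((gm-k)[:2]),"r",np.linalg.norm((rm-k)[:2]))
print("ang green",ang(g2-g1),ang(gm-k),"red",ang(r1-r2),ang(rm-k),"line",ang(l1-l2),ang(l1-k),l1,l2)
p=ray(c,b(288,414),.072);print("post",p,"dir",ang(p-k),np.linalg.norm((p-k)[:2]))
n1=ray(c,b(218,328),.032);n2=ray(c,b(404,357),.032);print("nose",n1,n2,np.linalg.norm(n1-n2),ang(n2-n1))
e1=ray(c,b(243,54),.044);e2=ray(c,b(434,88),.044);print("stop face",e1,e2,np.linalg.norm(e1-e2),ang(e2-e1))
o=bot.observe();print(o['clock'],o['position'],ang([0,0]))
from scipy.spatial.transform import Rotation as Q
print(Q.from_euler('xyz',o['tool_rot']).as_matrix().round(3))
```

```text
green [ 0.59818905 -0.00418956  0.038     ] [ 0.61685555 -0.00700464  0.038     ] 0.018877578332710615
red [0.53744257 0.04402216 0.038     ] [0.55149829 0.02690283 0.038     ] 0.02215028070419641
knob [0.57370539 0.00070071 0.077     ]
axis from lines [ 5.74035803e-01 -5.47027140e-04]
dist g 0.03439834533422455 r 0.045420974126089815
ang green -8.576106037196729 -10.549478981445432 red 129.38747645470502 130.06412092220137 line 126.74538557055332 128.81566753413887 [0.56103089 0.01645578 0.077     ] [0.56973213 0.00480145 0.077     ]
post [0.58907147 0.09585066 0.072     ] dir 80.82631811118979 0.09638273295220787
nose [0.56926668 0.11587458 0.032     ] [0.61114673 0.10986095 0.032     ] 0.042309598930117126 -8.171345707020594
stop face [0.57924889 0.16624684 0.044     ] [0.61851103 0.16015549 0.044     ] 0.03973184867152454 -8.818876469963296
0.15 [ 6.24772055e-01 -4.78535214e-05  2.47861868e-01] 0.0
[[-0.001  1.    -0.   ]
 [-0.    -0.    -1.   ]
 [-1.    -0.001  0.   ]]
```

The measurements agree with the task data:

| Quantity | Measured | Given |
|---|---|---|
| Knob axis to green line | 34.4 mm | 34.5 mm |
| Green line to red line | about 138° | 137.5° |
| Knob axis to post | 96.4 mm | 97 mm |

The instrument yaw is about -8.8° and the knob angle is about 0. I'll pre-rotate the tool by -68° and move above the knob.

```bash
python3 -m creep '[{"wx":-8.5,"ty":-0.012,"tx":0.015,"claw":0},{"wx":-17,"ty":-0.025,"tx":0.03,"claw":0},{"wx":-25.5,"ty":-0.038,"tx":0.045,"claw":0},{"wx":-34,"ty":-0.051,"tx":0.06,"claw":0},{"wx":-42.5,"ty":-0.051,"tx":0.075,"claw":0},{"wx":-51,"ty":-0.051,"tx":0.09,"claw":0},{"wx":-59.5,"ty":-0.051,"tx":0.105,"claw":0},{"wx":-68,"ty":-0.051,"tx":0.11,"claw":0}]' 30
python3 - <<'E'
from h import *
o=bot.observe();print(o['clock'],o['position'],o['tool_rot'],o['qpos'],o['force'])
c=bot.get_calibration("wrist");f=bot.grab_frame("wrist");cv2.imwrite("pics/w1.png",f)
print(proj(c,[.5738,.0002,.0767]))
E
```

```text
0.15 [ 6.24772055e-01 -4.78535214e-05  2.47861868e-01] [-1.48168477  1.56994434 -3.05248239] [-0.07018524  0.52188313 -0.03631602  1.59985596  0.02121632  1.02109089
 -0.11277247] [-0.73396238  0.10509794  0.30912186]
[270.81716027 190.3977018 ]$[0]: bad value
```

View pics/w1.png

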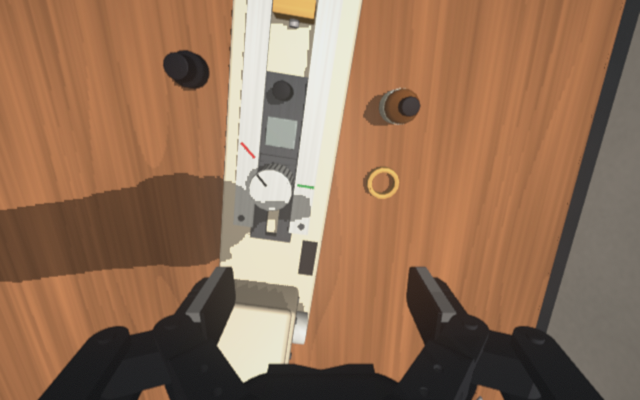

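The call was refused and nothing moved. The rows probably need all seven keys, so I'll send them in full.

```bash
python3 -m creep '[{"wx":-8.5,"wy":0,"wz":0,"tx":0.015,"ty":-0.012,"tz":0,"claw":0},{"wx":-17,"wy":0,"wz":0,"tx":0.03,"ty":-0.025,"tz":0,"claw":0},{"wx":-25.5,"wy":0,"wz":0,"tx":0.045,"ty":-0.038,"tz":0,"claw":0},{"wx":-34,"wy":0,"wz":0,"tx":0.06,"ty":-0.051,"tz":0,"claw":0},{"wx":-42.5,"wy":0,"wz":0,"tx":0.075,"ty":-0.051,"tz":0,"claw":0},{"wx":-51,"wy":0,"wz":0,"tx":0.09,"ty":-0.051,"tz":0,"claw":0},{"wx":-59.5,"wy":0,"wz":0,"tx":0.105,"ty":-0.051,"tz":0,"claw":0},{"wx":-68,"wy":0,"wz":0,"tx":0.11,"ty":-0.051,"tz":0,"claw":0}]' 30
python3 - <<'E'
from h import *
o=bot.observe();print(o['clock'],o['position'],o['tool_rot'],o['qpos'],o['force'])
c=bot.get_calibration("wrist");f=bot.grab_frame("wrist");cv2.imwrite("pics/w2.png",f)
print(proj(c,[.5738,.0002,.0767]))
E
```

```text
clock: 1.0
position: [0.5731, -0.0001, 0.1365]
tool_rot: [-2.772, 1.568, 3.133]
force: [0.2, 0.4, 0.3]
grip_width: 0.0854
1.0 [ 5.73072573e-01 -5.84935228e-05  1.36531641e-01] [-2.77231788  1.56829756  3.13309209] [ 0.12613708  0.59872557 -0.32276649  1.82052683  0.26015048  0.76637423
  0.85968413] [0.17830057 0.39287678 0.32081578]
[322.6809372  236.66912531]
```

View pics/w2.png

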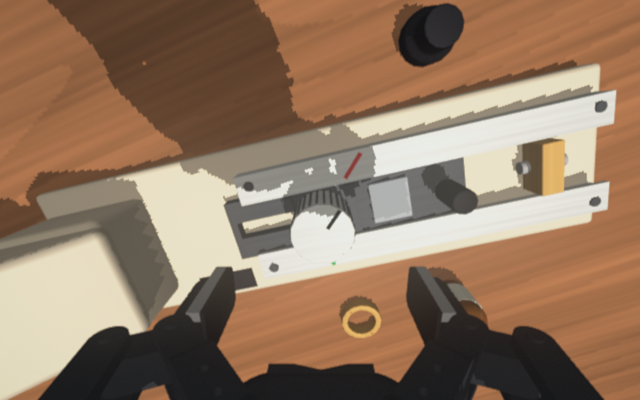

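The knob top appears at (323,236), within 2 px of the prediction. The black line still points at red, and the fingers straddle the knob clear of the post. I'll descend and grip.

```bash
python3 -m creep '[{"wx":0,"wy":0,"wz":0,"tx":0.025,"ty":0,"tz":0,"claw":0},{"wx":0,"wy":0,"wz":0,"tx":0.05,"ty":0,"tz":0,"claw":0},{"wx":0,"wy":0,"wz":0,"tx":0.066,"ty":0,"tz":0,"claw":0},{"wx":0,"wy":0,"wz":0,"tx":0.073,"ty":0,"tz":0,"claw":0},{"wx":0,"wy":0,"wz":0,"tx":0.073,"ty":0,"tz":0,"claw":0.3},{"wx":0,"wy":0,"wz":0,"tx":0.073,"ty":0,"tz":0,"claw":0.6},{"wx":0,"wy":0,"wz":0,"tx":0.073,"ty":0,"tz":0,"claw":0.6},{"wx":0,"wy":0,"wz":0,"tx":0.073,"ty":0,"tz":0,"claw":0.6}]' 30
python3 - <<'E'
from h import *
o=bot.observe();print(o['clock'],o['position'],o['tool_rot'],o['force'],o['moment'],o['grip_width'])
E
```

```text
clock: 1.85
position: [0.5738, 0.0006, 0.0647]
tool_rot: [2.309, 1.57, 1.94]
force: [-0.4, 4.7, 8.6]
grip_width: 0.043
1.85 [0.57377661 0.00062341 0.06474497] [2.30872846 1.56989962 1.94042663] [-0.428689    4.7316672   8.55106043] [ 1.03489552  0.12970005 -0.02691638] 0.043024961177522025
```

Gripped at 43 mm. Now I'll turn clockwise and follow the climb.

```bash
python3 -m creep '[{"wx":8,"wy":0,"wz":0,"tx":-0.0003,"ty":0,"tz":0,"claw":0.8},{"wx":16,"wy":0,"wz":0,"tx":-0.0007,"ty":0,"tz":0,"claw":0.8},{"wx":24,"wy":0,"wz":0,"tx":-0.001,"ty":0,"tz":0,"claw":0.8},{"wx":32,"wy":0,"wz":0,"tx":-0.0014,"ty":0,"tz":0,"claw":0.8},{"wx":40,"wy":0,"wz":0,"tx":-0.0017,"ty":0,"tz":0,"claw":0.8},{"wx":48,"wy":0,"wz":0,"tx":-0.0021,"ty":0,"tz":0,"claw":0.8},{"wx":56,"wy":0,"wz":0,"tx":-0.0024,"ty":0,"tz":0,"claw":0.8},{"wx":60,"wy":0,"wz":0,"tx":-0.0026,"ty":0,"tz":0,"claw":0.8}]' 30
python3 - <<'E'
from h import *
from scipy.spatial.transform import Rotation as Q
o=bot.observe();M=Q.from_euler('xyz',o['tool_rot']).as_matrix();print(o['clock'],o['position'],np.degrees(np.arctan2(M[1,1],M[0,1])),o['force'],o['moment'],o['grip_width'],o['qpos'][6])
f=bot.grab_frame("wrist");g=bot.grab_frame("scene")
cv2.imwrite("pics/w3.png",np.vstack([f[:,:][100:400],cv2.resize(g[150:290,200:500],(640,300))]))
E
```

```text
clock: 2.65
position: [0.5732, 0.0004, 0.0676]
tool_rot: [-2.047, 1.569, 2.815]
force: [-2.8, -3.0, -4.5]
grip_width: 0.0431
2.65 [5.73164985e-01 3.87846033e-04 6.76368045e-02] 8.567159877993282 [-2.84229952 -2.95029146 -4.45664025] [-0.48632131  0.73394843  0.30045266] 0.043116824304920996 0.036092062108969675
```

View pics/w3.png

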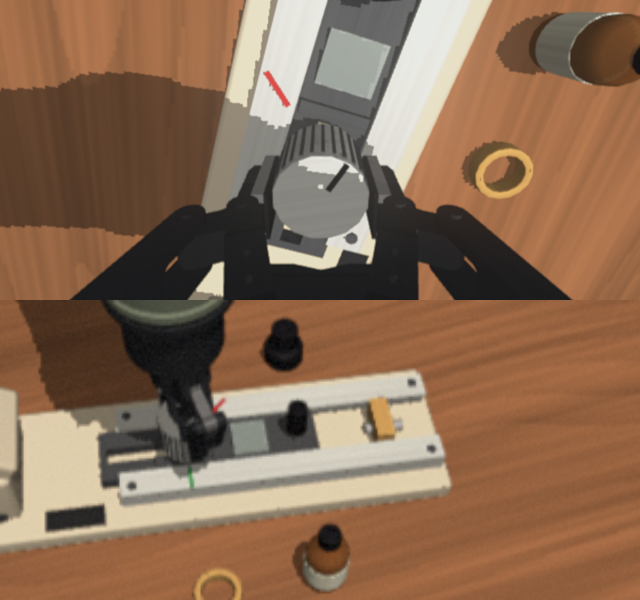

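The knob follows without slipping: its black line runs from (330,190) to (347,167) in the crop, clockwise of where it was. Continuing.

```bash
python3 -m creep '[{"wx":8,"wy":0,"wz":0,"tx":-0.0003,"ty":0,"tz":0,"claw":0.8},{"wx":16,"wy":0,"wz":0,"tx":-0.0007,"ty":0,"tz":0,"claw":0.8},{"wx":24,"wy":0,"wz":0,"tx":-0.001,"ty":0,"tz":0,"claw":0.8},{"wx":32,"wy":0,"wz":0,"tx":-0.0014,"ty":0,"tz":0,"claw":0.8},{"wx":40,"wy":0,"wz":0,"tx":-0.0017,"ty":0,"tz":0,"claw":0.8},{"wx":48,"wy":0,"wz":0,"tx":-0.0021,"ty":0,"tz":0,"claw":0.8},{"wx":56,"wy":0,"wz":0,"tx":-0.0024,"ty":0,"tz":0,"claw":0.8},{"wx":62,"wy":0,"wz":0,"tx":-0.0027,"ty":0,"tz":0,"claw":0.8}]' 30
python3 - <<'E'
from h import *
from scipy.spatial.transform import Rotation as Q
o=bot.observe();M=Q.from_euler('xyz',o['tool_rot']).as_matrix();print(o['clock'],o['position'],np.degrees(np.arctan2(M[1,1],M[0,1])),o['force'],o['moment'],o['grip_width'],o['qpos'][6])
c=bot.get_calibration("wrist");f=bot.grab_frame("wrist")
np.savez("w4.npz",**c)
print("green at",proj(c,[.6075,-.0056,.038]),"knob",proj(c,[.5738,.0003,.082]))
cv2.imwrite("pics/w4f.png",f)
cv2.imwrite("pics/w4.png",cv2.resize(f[230:360,250:400],None,fx=4,fy=4,interpolation=cv2.INTER_CUBIC))
E
```

```text
clock: 3.55
position: [0.5725, 0.0007, 0.0703]
tool_rot: [-0.961, 1.568, 2.821]
force: [-5.6, 0.1, -4.3]
grip_width: 0.0432
3.55 [0.57251094 0.00068887 0.07034046] -53.33732593705005 [-5.57111228  0.08478517 -4.27748944] [-0.02326423  1.06584116  0.22959233] 0.0432272021989305 -0.74858696303634
green at [366.04020203 214.68179435] knob [321.53170767 298.17515637]
```

View pics/w4.png

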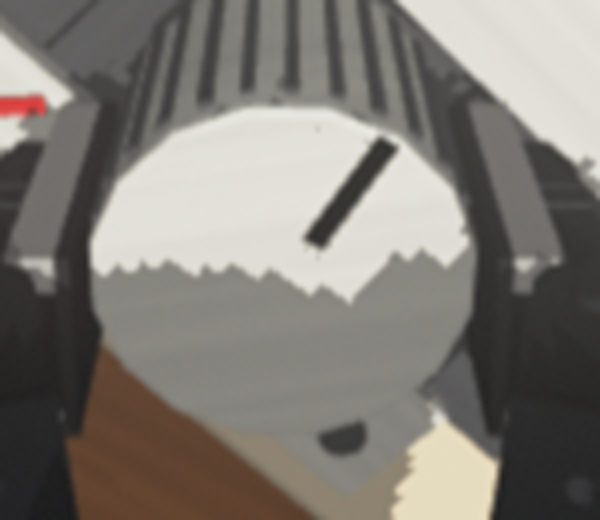

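The black line runs from crop (316,242) to (387,145). I'll cast both ends onto the knob's top plane.

Run:
```python
from h import *
c=dict(np.load("w4.npz"));a=lambda x,y:(250+x/4,230+y/4)
z=.0765+.0025*2.12
p=ray(c,a(316,242),z);q=ray(c,a(387,145),z);k=np.array([.5735,.0003])
ang=lambda v:np.degrees(np.arctan2(v[1],v[0]))
print(p,q,np.linalg.norm(p-q),ang(q-p),ang(q[:2]-k))
for x in [(92,240),(473,240),(282,108),(282,432)]: print(ray(c,a(*x),z))
```

```text
[ 5.78839287e-01 -4.59023527e-05  8.18000000e-02] [0.59299614 0.00116629 0.0818    ] 0.014208655525482521 4.894081082311442 2.544216990811671
[0.5642848  0.01988176 0.0818    ]
[ 0.589382   -0.01374215  0.0818    ]
[0.58982506 0.01280914 0.0818    ]
[ 0.55584558 -0.01250268  0.0818    ]
```

The line is at about 4 to 5° and green is at -8.8°, so about 14° remains. The tool's own rotation agrees, at 121.3° turned out of about 136.

```bash
python3 -m creep '[{"wx":7,"wy":0,"wz":0,"tx":-0.0003,"ty":0,"tz":0,"claw":0.8},{"wx":14.5,"wy":0,"wz":0,"tx":-0.0006,"ty":0,"tz":0,"claw":0.8},{"wx":14.5,"wy":0,"wz":0,"tx":-0.0006,"ty":0,"tz":0,"claw":0.8}]' 30
python3 - <<'E'
from h import *
from scipy.spatial.transform import Rotation as Q
o=bot.observe();M=Q.from_euler('xyz',o['tool_rot']).as_matrix();print(o['clock'],o['position'],np.degrees(np.arctan2(M[1,1],M[0,1])),o['force'],o['moment'],o['grip_width'],o['qpos'][6])
c=bot.get_calibration("wrist");f=bot.grab_frame("wrist")
np.savez("w5.npz",**c)
cv2.imwrite("pics/w5.png",cv2.resize(f[230:360,250:400],None,fx=4,fy=4,interpolation=cv2.INTER_CUBIC))
E
```

```text
clock: 3.9
position: [0.5724, 0.0009, 0.071]
tool_rot: [-0.676, 1.568, 2.847]
force: [-2.9, -1.6, -3.1]
grip_width: 0.043
3.9 [0.57236471 0.00086756 0.07100712] -68.17601845580062 [-2.85508187 -1.59339269 -3.05904265] [-0.2892376   0.51351457 -0.21034805] 0.042985498338520625 -0.9369248469250132
```

View pics/w5.png

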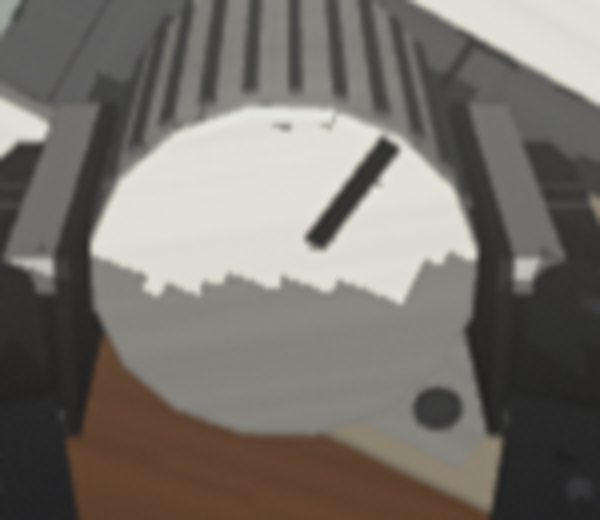

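The line sits at the same place in the gripper's view, so there was no slip, and the tool has turned 136° in total. I'll release, lift straight up and check.

```bash
python3 -m creep '[{"wx":0,"wy":0,"wz":0,"tx":0,"ty":0,"tz":0,"claw":0.2},{"wx":0,"wy":0,"wz":0,"tx":0,"ty":0,"tz":0,"claw":0},{"wx":0,"wy":0,"wz":0,"tx":0,"ty":0,"tz":0,"claw":0},{"wx":0,"wy":0,"wz":0,"tx":-0.02,"ty":0,"tz":0,"claw":0},{"wx":0,"wy":0,"wz":0,"tx":-0.05,"ty":0,"tz":0,"claw":0},{"wx":0,"wy":0,"wz":0,"tx":-0.08,"ty":0,"tz":0,"claw":0},{"wx":0,"wy":0,"wz":0,"tx":-0.11,"ty":0,"tz":0,"claw":0},{"wx":0,"wy":0,"wz":0,"tx":-0.11,"ty":0,"tz":0,"claw":0}]'
python3 - <<'E'
from h import *
from scipy.spatial.transform import Rotation as Q
o=bot.observe();M=Q.from_euler('xyz',o['tool_rot']).as_matrix();print(o['clock'],o['position'],np.degrees(np.arctan2(M[1,1],M[0,1])),o['force'],o['grip_width'])
c=bot.get_calibration("wrist");f=bot.grab_frame("wrist")
np.savez("w6.npz",**c)
print("green at",proj(c,[.6075,-.0056,.038]),"knob",proj(c,[.5738,.0003,.0825]))
cv2.imwrite("pics/w6f.png",f)
x,y=proj(c,[.585,0,.06]).astype(int);print(x-75,y-65)
cv2.imwrite("pics/w6.png",cv2.resize(f[y-65:y+65,x-75:x+75],None,fx=4,fy=4,interpolation=cv2.INTER_CUBIC))
E
```

```text
clock: 4.75
position: [0.5745, 0.0006, 0.1847]
tool_rot: [-2.951, 1.568, 0.577]
force: [0.3, -0.0, -0.2]
grip_width: 0.0857
4.75 [0.574491   0.00062762 0.18465561] -67.86817152733617 [ 0.27299341 -0.04986257 -0.23284675] 0.08574975715661627
green at [339.5160322  168.86265973] knob [319.54668414 215.17603793]
249 130
```

View pics/w6.png

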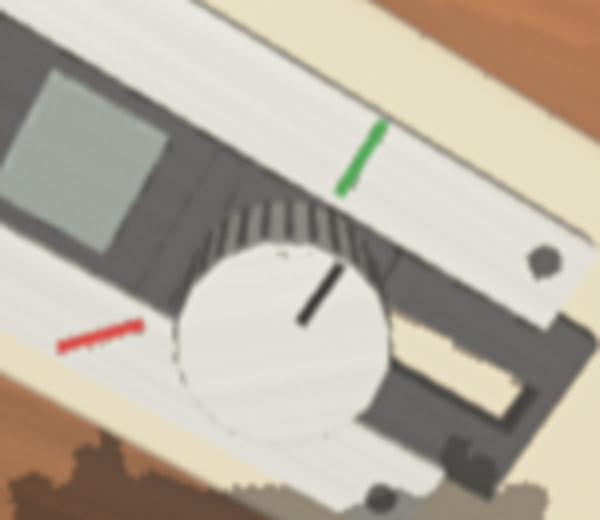

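View pics/w6f.png

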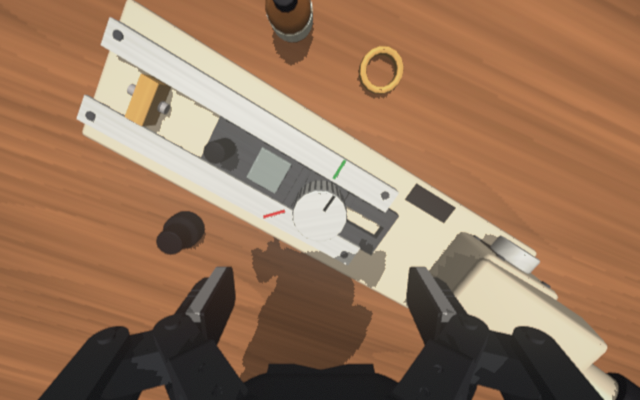

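The black line on the knob runs from crop (301,322) to (341,266). The green line runs from (342,193) to (385,122). I'll compare their directions in world coordinates.

Run:
```python
from h import *
c=dict(np.load("w6.npz"));a=lambda x,y:(249+x/4,130+y/4)
ang=lambda v:np.degrees(np.arctan2(v[1],v[0]))
z=.0824
p=ray(c,a(301,322),z);q=ray(c,a(341,266),z);g1=ray(c,a(342,193),.038);g2=ray(c,a(385,122),.038)
r1=ray(c,a(58,349),.038);r2=ray(c,a(143,324),.038)
k=ray(c,a(282,342),z)
gm=(g1+g2)/2;rm=(r1+r2)/2
print("knob",k,"green",gm,"line",ang(q-p),ang(q-k),"green",ang(g2-g1),ang(gm-k),"red",ang(rm-k),ang(r1-r2),np.linalg.norm((gm-k)[:2]))
b=[ray(c,u,.072) for u in[(220,150)]];print("post approx",b)
cv2.imwrite("pics/w6b.png",cv2.resize(cv2.imread("pics/w6f.png")[50:180,100:250],None,fx=4,fy=4,interpolation=cv2.INTER_CUBIC))
```

```text
knob [5.73495886e-01 2.17334202e-04 8.24000000e-02] green [ 0.60710083 -0.00607899  0.038     ] line -11.751359420083524 -14.04030474901702 green -7.916183847067445 -10.612072602399037 red 130.60683884056496 129.2318673017634 0.034189702097089
post approx [array([0.59117368, 0.09163039, 0.072     ])]
```

View pics/w6b.png

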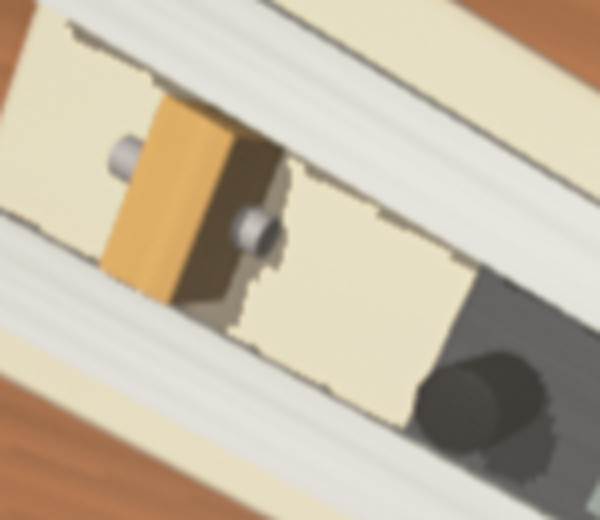

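The black line is about 3 to 4° (0.06 rad) past green, inside the 0.2 rad tolerance. The post top is at crop (455,410). Next I'll locate the post and check jaw clearance to the neighbours.

Run:
```python
from h import *
c=dict(np.load("w6.npz"));a=lambda x,y:(100+x/4,50+y/4)
p=ray(c,a(457,411),.072);print("post",p)
n=[ray(c,a(*u),.032) for u in((482,262),(405,430))];print("nose",n,np.mean(n,0))
e=[ray(c,a(*u),.044) for u in((236,133),(165,305))];print("stop",e,np.mean(e,0))
print("stud tip top",ray(c,a(262,235),.03))
u=np.array([np.sin(np.radians(8.8)),np.cos(np.radians(8.8))])
k=np.array([.5736,.0002]);print("post expected",k+.097*u)
for nm,X in (("post",p),("nose",np.mean(n,0)),("stop",np.mean(e,0))): print(nm,"along",(X[:2]-k)@u)
c0={'fx': 301.35,'fy':301.35,'cx':320.48,'cy':208.25,'R':[[1,.000328,-.00131],[.00073,-.947566,.319558],[-.001137,-.319559,-.947566]],'t':[-.62427,-.042924,.380626]}
print("bottle",ray(c0,(408,106),.075),"eyep",ray(c0,(178,66),.045),ray(c,(170,243),.045))
```

```text
post [0.5874006  0.09521908 0.072     ]
nose [array([0.61067083, 0.10989083, 0.032     ]), array([0.56819463, 0.11596499, 0.032     ])] [0.58943273 0.11292791 0.032     ]
stop [array([0.61775506, 0.16020671, 0.044     ]), array([0.57832841, 0.16675758, 0.044     ])] [0.59804173 0.16348214 0.044     ]
stud tip top [0.59756438 0.15708989 0.03      ]
post expected [0.58843963 0.09605815]
post along 0.09601184901113216
nose along 0.11382310448017484
stop along 0.1650992845111033
bottle [0.70642707 0.08174373 0.075     ] eyep [0.48278072 0.11934758 0.045     ] [0.48038873 0.11839644 0.045     ]
```

The post is at (0.588,0.0957), 96 mm along the guide from the knob against the given 97 mm. The gap from nose to stop face is about 51 mm. The open jaws across the guide clear the bottle and the eyepiece by more than 30 mm. I'll move above the post with the jaws across the guide.

```bash
python3 -m creep '[{"wx":-8,"wy":0,"wz":0,"tx":0,"ty":-0.012,"tz":-0.007,"claw":0},{"wx":-16,"wy":0,"wz":0,"tx":0,"ty":-0.024,"tz":-0.014,"claw":0},{"wx":-24,"wy":0,"wz":0,"tx":0,"ty":-0.036,"tz":-0.021,"claw":0},{"wx":-32,"wy":0,"wz":0,"tx":0.01,"ty":-0.048,"tz":-0.028,"claw":0},{"wx":-40,"wy":0,"wz":0,"tx":0.025,"ty":-0.06,"tz":-0.035,"claw":0},{"wx":-48,"wy":0,"wz":0,"tx":0.04,"ty":-0.072,"tz":-0.042,"claw":0},{"wx":-56,"wy":0,"wz":0,"tx":0.05,"ty":-0.083,"tz":-0.0486,"claw":0},{"wx":-59,"wy":0,"wz":0,"tx":0.06,"ty":-0.083,"tz":-0.0486,"claw":0}]'
python3 - <<'E'
from h import *
from scipy.spatial.transform import Rotation as Q
o=bot.observe();M=Q.from_euler('xyz',o['tool_rot']).as_matrix();print(o['clock'],o['position'],np.degrees(np.arctan2(M[1,1],M[0,1])),M.round(3),o['force'],o['grip_width'])
c=bot.get_calibration("wrist");f=bot.grab_frame("wrist")
np.savez("w7.npz",**c);print(proj(c,[.588,.0957,.072]))
cv2.imwrite("pics/w7.png",f)
E
```

```text
clock: 5.6
position: [0.5871, 0.0982, 0.1213]
tool_rot: [-2.729, 1.568, 1.837]
force: [-0.9, -0.6, -0.3]
grip_width: 0.0857
5.6 [0.58706358 0.098206   0.12130446] -8.37054076593407 [[-0.001  0.989 -0.146]
 [ 0.003 -0.146 -0.989]
 [-1.    -0.001 -0.003]] [-0.92836937 -0.63665399 -0.30323833] 0.0857138664753093
[322.67363995 244.75955124]
```

View pics/w7.png

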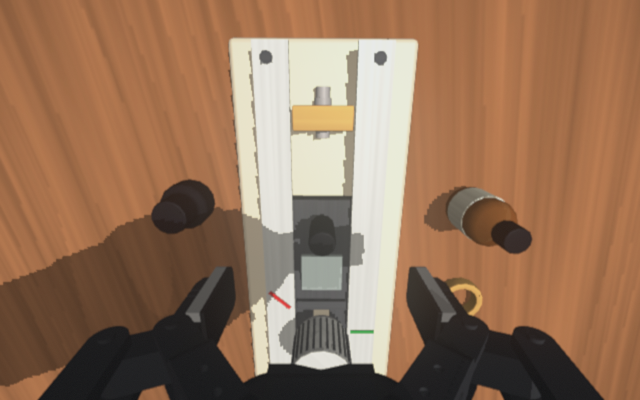

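The post top is at about (322,243), as predicted. I'll descend and grip gently at 20 N.

```bash
python3 -m creep '[{"wx":0,"wy":0,"wz":0,"tx":0.02,"ty":0.0005,"tz":0.002,"claw":0},{"wx":0,"wy":0,"wz":0,"tx":0.04,"ty":0.0005,"tz":0.0022,"claw":0},{"wx":0,"wy":0,"wz":0,"tx":0.055,"ty":0.0005,"tz":0.0022,"claw":0},{"wx":0,"wy":0,"wz":0,"tx":0.06,"ty":0.0005,"tz":0.0022,"claw":0.2},{"wx":0,"wy":0,"wz":0,"tx":0.06,"ty":0.0005,"tz":0.0022,"claw":0.5},{"wx":0,"wy":0,"wz":0,"tx":0.06,"ty":0.0005,"tz":0.0022,"claw":0.7},{"wx":0,"wy":0,"wz":0,"tx":0.06,"ty":0.0005,"tz":0.0022,"claw":0.9},{"wx":0,"wy":0,"wz":0,"tx":0.06,"ty":0.0005,"tz":0.0022,"claw":0.9}]' 20
python3 -m creep '[{"wx":0,"wy":0,"wz":0,"tx":0,"ty":0,"tz":0,"claw":0.9},{"wx":0,"wy":0,"wz":0,"tx":0,"ty":0,"tz":0,"claw":0.9},{"wx":0,"wy":0,"wz":0,"tx":0,"ty":0,"tz":0,"claw":0.9}]' 20
python3 - <<'E'
from h import *
o=bot.observe();print(o['clock'],o['position'],o['force'],o['moment'],o['grip_width'])
f=bot.grab_frame("wrist");cv2.imwrite("pics/w8.png",f)
E
```

```text
clock: 6.45
position: [0.5867, 0.0949, 0.0607]
tool_rot: [-2.341, 1.568, 2.225]
force: [-0.2, -0.8, 7.6]
grip_width: 0.0173
clock: 6.75
position: [0.5868, 0.095, 0.0608]
tool_rot: [-2.42, 1.568, 2.146]
force: [-0.1, 0.3, 0.2]
grip_width: 0.0174
6.75 [0.586755   0.09495462 0.06076014] [-0.07096672  0.27754846  0.19194996] [-0.05168428  0.00507688 -0.00713492] 0.017375096317091655
```

View pics/w8.png

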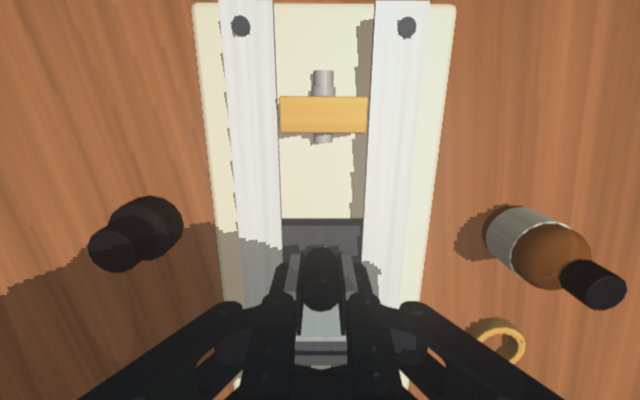

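The post is gripped at 17.4 mm with about zero residual force. I'll slide the first 24 mm, where the stud can't yet reach (contact at 34 mm at the earliest).

```bash
python3 -m creep '[{"wx":0,"wy":0,"wz":0,"tx":0,"ty":0,"tz":-0.002,"claw":0.9},{"wx":0,"wy":0,"wz":0,"tx":0,"ty":0,"tz":-0.005,"claw":0.9},{"wx":0,"wy":0,"wz":0,"tx":0,"ty":0,"tz":-0.008,"claw":0.9},{"wx":0,"wy":0,"wz":0,"tx":0,"ty":0,"tz":-0.012,"claw":0.9},{"wx":0,"wy":0,"wz":0,"tx":0,"ty":0,"tz":-0.016,"claw":0.9},{"wx":0,"wy":0,"wz":0,"tx":0,"ty":0,"tz":-0.02,"claw":0.9},{"wx":0,"wy":0,"wz":0,"tx":0,"ty":0,"tz":-0.023,"claw":0.9},{"wx":0,"wy":0,"wz":0,"tx":0,"ty":0,"tz":-0.024,"claw":0.9}]' 20
python3 - <<'E'
from h import *
o=bot.observe();print(o['clock'],o['position'],o['force'],o['moment'],o['grip_width'])
c=bot.get_calibration("wrist");f=bot.grab_frame("wrist");np.savez("w9.npz",**c);cv2.imwrite("pics/w9.png",cv2.resize(f[20:280,200:450],None,fx=2.2,fy=2.2,interpolation=cv2.INTER_CUBIC))
E
```

```text
clock: 7.6
position: [0.5902, 0.1193, 0.0608]
tool_rot: [-2.406, 1.568, 2.161]
force: [0.3, -2.0, 0.0]
grip_width: 0.017
7.6 [0.59020492 0.1192839  0.06075343] [ 0.32481784 -2.01941922  0.04432495] [-0.36223746  0.04285855 -0.03919716] 0.016969403699871925
```

View pics/w9.png

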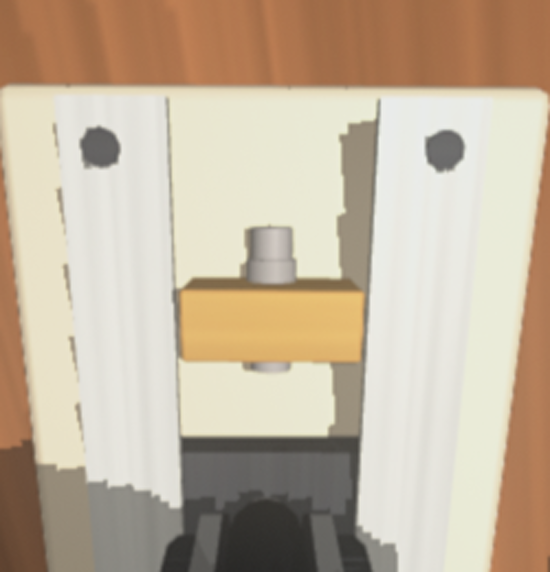

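The carriage follows with about 2 N of sliding friction. The nose edge is at crop row 437 and the stud tip at about row 370. Sliding on with smaller rows.

```bash
python3 -m creep '[{"wx":0,"wy":0,"wz":0,"tx":0,"ty":0,"tz":-0.0015,"claw":0.9},{"wx":0,"wy":0,"wz":0,"tx":0,"ty":0,"tz":-0.003,"claw":0.9},{"wx":0,"wy":0,"wz":0,"tx":0,"ty":0,"tz":-0.0045,"claw":0.9},{"wx":0,"wy":0,"wz":0,"tx":0,"ty":0,"tz":-0.006,"claw":0.9},{"wx":0,"wy":0,"wz":0,"tx":0,"ty":0,"tz":-0.007,"claw":0.9},{"wx":0,"wy":0,"wz":0,"tx":0,"ty":0,"tz":-0.008,"claw":0.9},{"wx":0,"wy":0,"wz":0,"tx":0,"ty":0,"tz":-0.0085,"claw":0.9},{"wx":0,"wy":0,"wz":0,"tx":0,"ty":0,"tz":-0.009,"claw":0.9}]' 20
python3 - <<'E'
from h import *
o=bot.observe();print(o['clock'],o['position'],o['force'],o['moment'],o['grip_width'])
c=bot.get_calibration("wrist");f=bot.grab_frame("wrist");np.savez("w10.npz",**c);cv2.imwrite("pics/w10.png",cv2.resize(f[120:260,250:400],None,fx=4,fy=4,interpolation=cv2.INTER_CUBIC))
E
```

```text
clock: 8.45
position: [0.5915, 0.1282, 0.0608]
tool_rot: [-2.435, 1.568, 2.132]
force: [0.4, -1.0, -1.6]
grip_width: 0.0171
8.45 [0.59153599 0.12822197 0.06076807] [ 0.36224156 -1.02478931 -1.585314  ] [-0.24625723  0.01685586  0.02688858] 0.017080928351182346
```

View pics/w10.png

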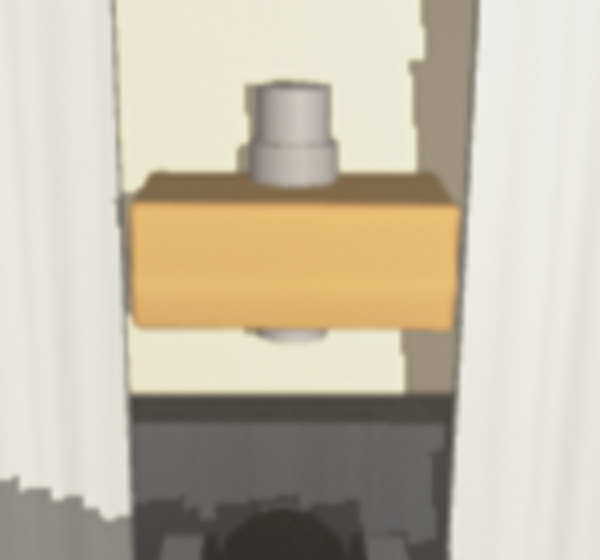

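Run:
```python
from h import *
c=dict(np.load("w10.npz"));a=lambda x,y:(250+x/4,120+y/4)
u=np.array([.153,.988])
for n,p,z in (("nose top",(293,420),.032),("nose bot",(293,396),.020),("stud tip z.026",(293,342),.026),("z.022",(293,342),.022),("z.030",(293,342),.03),("stop",(293,327),.044)):
    X=ray(c,a(*p),z);print(n,X[:2]@u)
```

```text
nose top 0.23656422397014937
nose bot 0.23559749984680395
stud tip z.026 0.24592318109518263
z.022 0.24462469684173543
z.030 0.24722166534862983
stop 0.253720613582585
```

The nose-to-stud gap is about 8 to 10 mm. I'll advance 5 mm, then probe.

```bash
python3 -m creep '[{"wx":0,"wy":0,"wz":0,"tx":0,"ty":0,"tz":-0.001,"claw":0.9},{"wx":0,"wy":0,"wz":0,"tx":0,"ty":0,"tz":-0.002,"claw":0.9},{"wx":0,"wy":0,"wz":0,"tx":0,"ty":0,"tz":-0.003,"claw":0.9},{"wx":0,"wy":0,"wz":0,"tx":0,"ty":0,"tz":-0.004,"claw":0.9},{"wx":0,"wy":0,"wz":0,"tx":0,"ty":0,"tz":-0.0045,"claw":0.9},{"wx":0,"wy":0,"wz":0,"tx":0,"ty":0,"tz":-0.005,"claw":0.9}]' 20
python3 -m creep '[{"wx":0,"wy":0,"wz":0,"tx":0,"ty":0,"tz":-0.0003,"claw":0.9},{"wx":0,"wy":0,"wz":0,"tx":0,"ty":0,"tz":-0.0006,"claw":0.9},{"wx":0,"wy":0,"wz":0,"tx":0,"ty":0,"tz":-0.0009,"claw":0.9},{"wx":0,"wy":0,"wz":0,"tx":0,"ty":0,"tz":-0.0012,"claw":0.9},{"wx":0,"wy":0,"wz":0,"tx":0,"ty":0,"tz":-0.0015,"claw":0.9}]' 20
```

```text
clock: 9.1
position: [0.5922, 0.1333, 0.0608]
tool_rot: [-2.432, 1.568, 2.134]
force: [-0.3, -0.1, -1.5]
grip_width: 0.0174
clock: 9.6
position: [0.5924, 0.1348, 0.0607]
tool_rot: [-2.42, 1.568, 2.147]
force: [0.3, -2.0, -1.6]
grip_width: 0.0176
```

Run:
```python
from h import *
o=bot.observe();print(o['clock'],o['position'],o['force'],o['moment'],o['grip_width'])
c=bot.get_calibration("wrist");f=bot.grab_frame("wrist");cv2.imwrite("pics/w11.png",cv2.resize(f[120:260,250:400],None,fx=4,fy=4,interpolation=cv2.INTER_CUBIC))
```

```text
9.6 [0.59244516 0.13482839 0.06074986] [ 0.3218074  -2.01796561 -1.60042149] [-0.24333577  0.05797866 -0.01773798] 0.017589678604995346
```

View pics/w11.png

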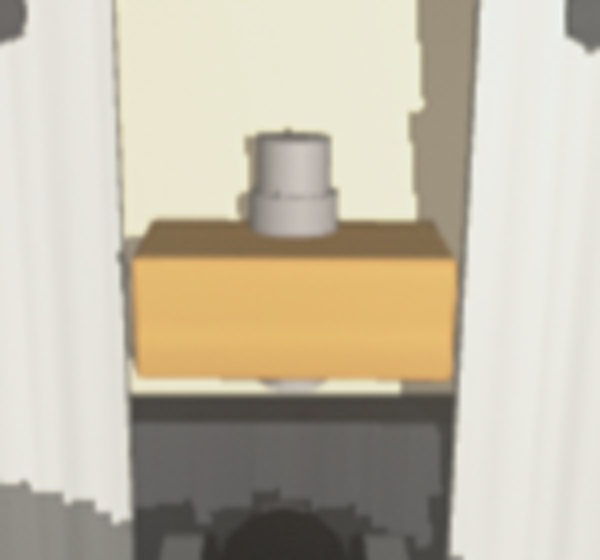

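The stud tip at row 390 is nearly at the nose edge at row 396, leaving a gap of about 1 to 3 mm. The force is still at the friction level. Probing in small steps.

```bash
python3 -m creep '[{"wx":0,"wy":0,"wz":0,"tx":0,"ty":0,"tz":-0.0003,"claw":0.9},{"wx":0,"wy":0,"wz":0,"tx":0,"ty":0,"tz":-0.0006,"claw":0.9},{"wx":0,"wy":0,"wz":0,"tx":0,"ty":0,"tz":-0.0009,"claw":0.9}]' 20; python3 -c "
from workcell import bot
o=bot.observe();print(o['position'],o['force'])"
```

```text
clock: 9.95
position: [0.5925, 0.1358, 0.0607]
tool_rot: [-2.411, 1.568, 2.156]
force: [-0.1, -1.2, -1.3]
grip_width: 0.017
[0.59254899 0.13582772 0.06074429] [-0.06736517 -1.1886251  -1.33264914]
```

```bash
python3 -m creep '[{"wx":0,"wy":0,"wz":0,"tx":0,"ty":0,"tz":-0.0003,"claw":0.9},{"wx":0,"wy":0,"wz":0,"tx":0,"ty":0,"tz":-0.0006,"claw":0.9},{"wx":0,"wy":0,"wz":0,"tx":0,"ty":0,"tz":-0.0009,"claw":0.9}]' 20; python3 -c "
from workcell import bot
o=bot.observe();print(o['position'],o['force'])"
```

```text
clock: 10.25
position: [0.5927, 0.1367, 0.0608]
tool_rot: [-2.445, 1.568, 2.122]
force: [-0.2, -1.2, -1.9]
grip_width: 0.0172
[0.59272199 0.13673217 0.06077381] [-0.15978391 -1.22436617 -1.88264413]
```

```bash
python3 -m creep '[{"wx":0,"wy":0,"wz":0,"tx":0,"ty":0,"tz":-0.0003,"claw":0.9},{"wx":0,"wy":0,"wz":0,"tx":0,"ty":0,"tz":-0.0006,"claw":0.9},{"wx":0,"wy":0,"wz":0,"tx":0,"ty":0,"tz":-0.0009,"claw":0.9}]' 20; python3 -c "
from workcell import bot
o=bot.observe();print(o['position'],o['force'])"
```

```text
clock: 10.55
position: [0.5928, 0.1377, 0.0608]
tool_rot: [-2.429, 1.568, 2.138]
force: [-0.7, -0.3, -1.5]
grip_width: 0.017
[0.5928382  0.1376698  0.06075011] [-0.71687605 -0.30245401 -1.46725563]
```

```bash
python3 -m creep '[{"wx":0,"wy":0,"wz":0,"tx":0,"ty":0,"tz":-0.0003,"claw":0.9},{"wx":0,"wy":0,"wz":0,"tx":0,"ty":0,"tz":-0.0006,"claw":0.9},{"wx":0,"wy":0,"wz":0,"tx":0,"ty":0,"tz":-0.0009,"claw":0.9}]' 20; python3 -c "
from workcell import bot
o=bot.observe();print(o['position'],o['force'])"
```

```text
clock: 10.85
position: [0.593, 0.1386, 0.0608]
tool_rot: [-2.439, 1.568, 2.128]
force: [0.4, -1.3, -1.8]
grip_width: 0.0172
[0.59298338 0.13856515 0.06078656] [ 0.42591167 -1.3259799  -1.79348593]
```

```bash
python3 -m creep '[{"wx":0,"wy":0,"wz":0,"tx":0,"ty":0,"tz":-0.0003,"claw":0.9},{"wx":0,"wy":0,"wz":0,"tx":0,"ty":0,"tz":-0.0006,"claw":0.9},{"wx":0,"wy":0,"wz":0,"tx":0,"ty":0,"tz":-0.0009,"claw":0.9}]' 20; python3 -c "
from workcell import bot
o=bot.observe();print(o['position'],o['force'])"
```

```text
clock: 11.15
position: [0.5931, 0.1393, 0.0607]
tool_rot: [-2.333, 1.568, 2.233]
force: [0.1, -3.3, -1.1]
grip_width: 0.0174
[0.59305757 0.13927989 0.06074137] [ 0.06549314 -3.30383391 -1.07032783]
```

The force rises to 3.3 N and the advance falls short (0.7 of 0.9 mm), so this is probably first contact. I'll take a tiny step and hold.

```bash
python3 -m creep '[{"wx":0,"wy":0,"wz":0,"tx":0,"ty":0,"tz":-0.0003,"claw":0.9},{"wx":0,"wy":0,"wz":0,"tx":0,"ty":0,"tz":-0.0005,"claw":0.9},{"wx":0,"wy":0,"wz":0,"tx":0,"ty":0,"tz":-0.0005,"claw":0.9}]' 20; python3 -c "
from workcell import bot
o=bot.observe();print(o['position'],o['force'])
import cv2
f=bot.grab_frame('wrist');cv2.imwrite('pics/w12.png',cv2.resize(f[120:260,250:400],None,fx=4,fy=4,interpolation=cv2.INTER_CUBIC))"
```

```text
clock: 11.45
position: [0.5931, 0.1393, 0.0608]
tool_rot: [-2.135, 1.568, 2.432]
force: [-1.2, -4.9, -0.5]
grip_width: 0.017
[0.59309433 0.13928664 0.06075222] [-1.18291707 -4.90994256 -0.52167739]
```

View pics/w12.png

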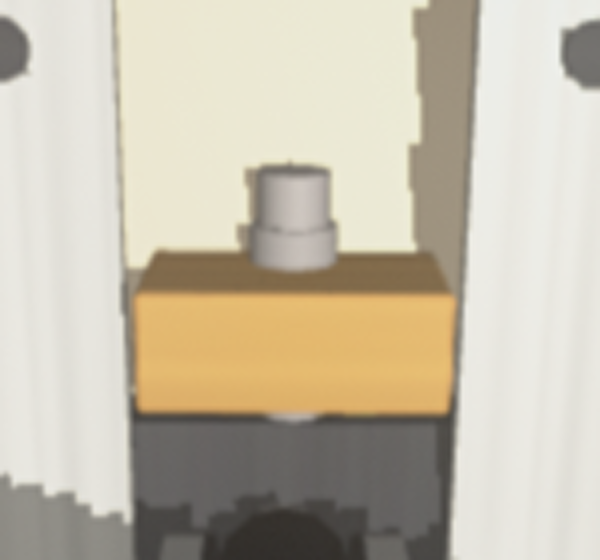

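The carriage stopped dead: no motion for a 0.5 mm command, with 4.9 N on the wrist, and the picture shows the nose at the stud (293,415). I'll keep up a gentle push for over half a second.

```bash
python3 -m creep '[{"wx":0,"wy":0,"wz":0,"tx":0,"ty":0,"tz":-0.0004,"claw":0.9},{"wx":0,"wy":0,"wz":0,"tx":0,"ty":0,"tz":-0.0006,"claw":0.9},{"wx":0,"wy":0,"wz":0,"tx":0,"ty":0,"tz":-0.0006,"claw":0.9},{"wx":0,"wy":0,"wz":0,"tx":0,"ty":0,"tz":-0.0006,"claw":0.9},{"wx":0,"wy":0,"wz":0,"tx":0,"ty":0,"tz":-0.0006,"claw":0.9},{"wx":0,"wy":0,"wz":0,"tx":0,"ty":0,"tz":-0.0006,"claw":0.9},{"wx":0,"wy":0,"wz":0,"tx":0,"ty":0,"tz":-0.0006,"claw":0.9},{"wx":0,"wy":0,"wz":0,"tx":0,"ty":0,"tz":-0.0006,"claw":0.9}]' 20; python3 -c "
from workcell import bot
o=bot.observe();print(o['position'],o['force'],o['moment'])"
```

```text
clock: 12.3
position: [0.5931, 0.1393, 0.0608]
tool_rot: [-1.869, 1.568, 2.697]
force: [-1.5, -7.3, -0.6]
grip_width: 0.0169
[0.59312458 0.13928714 0.06075934] [-1.46968726 -7.33199754 -0.64006997] [-1.36893825  0.21928243 -0.03395251]
```

It was pressed at about 7 N for over 0.5 s with no motion, below 12 N. I'll relax, open and lift straight up.

```bash
python3 -m creep '[{"wx":0,"wy":0,"wz":0,"tx":0,"ty":0,"tz":0,"claw":0.9},{"wx":0,"wy":0,"wz":0,"tx":0,"ty":0,"tz":0,"claw":0.6},{"wx":0,"wy":0,"wz":0,"tx":0,"ty":0,"tz":0,"claw":0.3},{"wx":0,"wy":0,"wz":0,"tx":0,"ty":0,"tz":0,"claw":0.3},{"wx":0,"wy":0,"wz":0,"tx":-0.02,"ty":0,"tz":0,"claw":0.3},{"wx":0,"wy":0,"wz":0,"tx":-0.05,"ty":0,"tz":0,"claw":0.3},{"wx":0,"wy":0,"wz":0,"tx":-0.09,"ty":0,"tz":0,"claw":0.3},{"wx":0,"wy":0,"wz":0,"tx":-0.12,"ty":0,"tz":0.03,"claw":0.3}]'
python3 -m creep '[{"wx":0,"wy":0,"wz":0,"tx":-0.03,"ty":0,"tz":0.03,"claw":0.3},{"wx":0,"wy":0,"wz":0,"tx":-0.05,"ty":0,"tz":0.06,"claw":0.3},{"wx":0,"wy":0,"wz":0,"tx":-0.05,"ty":0,"tz":0.09,"claw":0.3},{"wx":0,"wy":0,"wz":0,"tx":-0.05,"ty":0,"tz":0.09,"claw":0.3},{"wx":0,"wy":0,"wz":0,"tx":-0.05,"ty":0,"tz":0.09,"claw":0.3}]'
python3 - <<'E'
from h import *
o=bot.observe();print(o['clock'],o['position'],o['force'],o['qd'].round(3))
c=bot.get_calibration("wrist");f=bot.grab_frame("wrist");np.savez("w13.npz",**c)
print(proj(c,[.5736,.0002,.0825]),proj(c,[.595,.15,.03]))
cv2.imwrite("pics/w13.png",f)
cv2.imwrite("pics/s13.png",bot.grab_frame("scene"))
E
```

```text
clock: 13.1
position: [0.5894, 0.1133, 0.1827]
tool_rot: [-2.826, 1.567, 1.745]
force: [-0.2, -0.9, -0.4]
grip_width: 0.0598
clock: 13.6
position: [0.5767, 0.0238, 0.2325]
tool_rot: [-2.925, 1.567, 1.645]
force: [-0.5, 0.9, -0.3]
grip_width: 0.0598
13.6 [0.57674666 0.02384247 0.23254934] [-0.52092639  0.85912929 -0.25066239] [-0.023  0.013 -0.016 -0.005 -0.001  0.001 -0.007]
[320.82242602 220.4369734 ] [320.86324644  57.87259562]
```

View pics/w13.png

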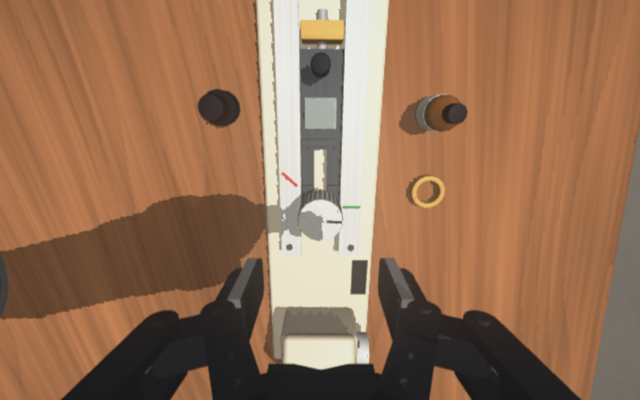

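View pics/s13.png

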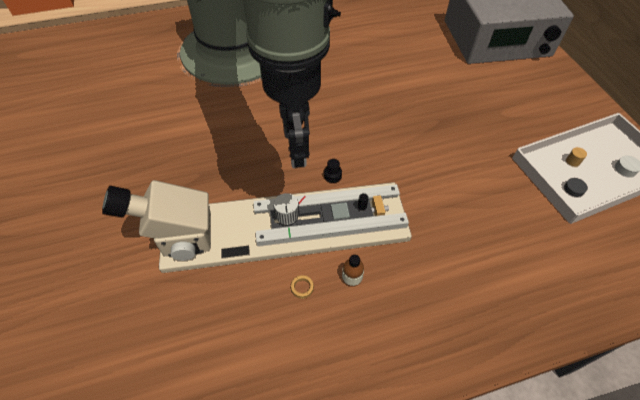

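The wrist view shows the carriage nose at the stud, around (322,47). The knob is at (321,219) with its line at (328–341,222), and the green line is at (351,208). In the scene view the bottle, eyepiece and ring haven't moved. I'll zoom in on the knob line and the contact.

Run:
```python
from h import *
f=cv2.imread("pics/w13.png")
z=lambda a:cv2.resize(a,None,fx=5,fy=5,interpolation=cv2.INTER_CUBIC)
cv2.imwrite("pics/w13z.png",np.hstack([z(f[170:260,280:360]),z(f[0:90,285:360])]))
```

```text
(no output)
```

View pics/w13z.png

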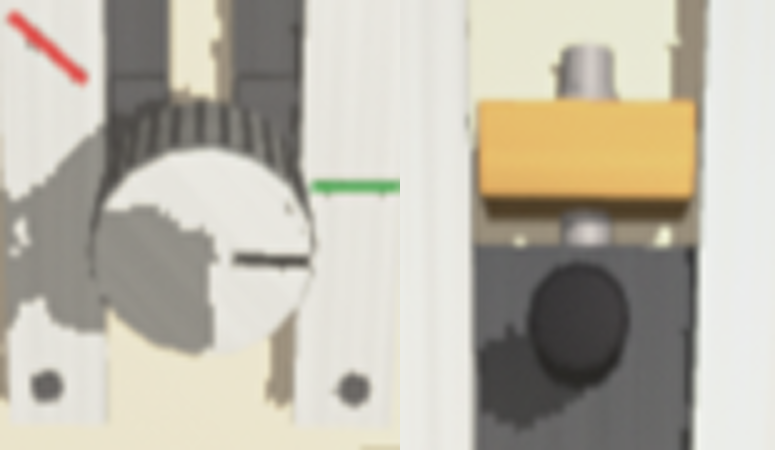

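The knob line, from (233,259) to (309,263), is about 3° (0.05 rad) past the green direction. The stud meets the carriage nose with no gap at (585,245). Handing in.

```bash
python3 -c "
from workcell import bot
print(bot.job_done())"
```

```text
the job is handed in; nothing more can be done
None
```

I unscrewed the lock knob clockwise, slid the carriage by its post until it pressed against the stud, and let go. I handed the job in at about 13.7 s on the robot's clock.

- **Knob:** it turned about 136°. The last pictures put the black line 3 to 4° (about 0.06 rad) past green, inside the 0.2 rad tolerance. Direction readings from different views differed by 2 to 3°.
- **Carriage:** it moved about 45 mm. Contact showed as no further motion, with about 7 N read at the wrist, of which 1 to 2 N is sliding friction. I commanded that push for over 0.5 s, though I read the force only at the end of each move. After release, the picture shows the nose against the stud with no gap.
- **Other things:** the bottle, eyepiece and ring stand where they were, and the gripper was clear of everything at hand-in.
- **Refused move:** my first move command was rejected because its rows lacked some keys. Nothing moved, and I resent it in full.

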